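# Stand the mill heavy end down

## Robot

A 7-joint arm with a two-finger parallel gripper is mounted at the origin on a cart in front of the work surface, level with it; the furniture and walls round the work are solid. World frame = base frame: x ahead of the robot, y to its left, z up, the work surface at z = 0. Lengths are in m, angles in rad, forces in N, time in s.
With the tool pointing down it reaches from about 0.425 to 0.8 m from the base axis. Payload 8.3 kg.
Tool frame: the origin (TCP) lies between the finger pads; the fingertips stand 14 mm ahead of it and the grasp point (between the pads) lies 5 mm behind it (tip_reach is the distance from the TCP to the fingertips, in m); z points along the fingers, y is the line along which they close (so a half turn about z gives the same grasp; the last joint's range is limited). The gripper opens to 85 mm and grips with 20 to 120 N. Pads are 22 mm wide; open, the fingers measure 114 mm over their backs; the gripper's body (76 mm by 85 mm) begins 54 mm behind the grasp point. The pads swing forward as they close: fully open they stand 13 mm farther back than shut.
Start: joints at [-1.379, 0.383, 0.016, 1.37, -0.006, 1.388, -0.046], TCP at [0.157, 0.605, 0.218] pointing down, gripper open.
Joint ranges: [-2.95, 2.95], [-0.25, 2.06], [-1.52, 1.56], [0.18, 2.33], [-1.44, 4.58], [0.02, 2.06], [-3.01, 3.01]. Speed limits (rad/s): [2.39, 2.39, 3.01, 3.01, 3.14, 3.14, 3.14].

## Interface

Orientations are given as a unit quaternion [w, x, y, z].
In Python, from station import * gives the robot as it stands.
- The arm moves only by the shell command python3 -m pendant 'ROWS' [FORCE]. ROWS is JSON, a list of rows, each an object with "translation": the shift along the tool's x, y, z in cm, a list of three; "twist": the turn, a rotation vector about the tool's x, y, z in rad, a list of three; "fingers": the opening, from 0 (shut) to 1 (fully open). A call has 1 to 10 rows; each row is the pose to reach, as a shift and turn from the pose commanded when the call began, along the tool's axes at that moment; what a row does not reach only later rows make up. A row lasts 1/10 s, in which the tool goes at most 50 mm and 8.59 degrees, less where a joint would pass 70% of its speed; a pose out of reach is approached as far as the arm can. A call with a gripper value outside its range is refused whole. The fingers move at their own pace and stop on an object; FORCE is the grip in N (left out, the last holds). Time passes only in rows, so rows that repeat a pose let the fingers close. It gives the time, the measured TCP pose, the force, the opening and the grip force at its end, in the units of the state.
- get_obs(): the state, without advancing time (a new reading comes with each control period).
- snapshot(name): name is "scene" or "top" or "wrist"; returns (picture, depth): 400x640x3 uint8, red, green, blue; 400x640 float32, m along the optical axis (not along the pixel's ray), 0 where there is no reading.
- camera_model(name): a dict with "fx", "fy", "cx", "cy" (pixels), "R" (3x3) and "t" (3): a world point X has camera coordinates R X + t. Camera axes: x right, y down, z forward; pixel columns grow to the right and rows downward; lengths in m; the calibration is good to about 2 mm. The wrist camera is an equidistant fisheye: a pixel r from the principal point sees the ray r / f radians off the axis. A picture is of the moment at which its call begins: read the wrist's pose just before it. camera_model takes no time and is no camera call; for the wrist camera it gives the pose at the moment of the call.
- close_job(): hands the job in; it is judged then, once.
Trained networks look in the newest picture that a camera, given by its name, has taken for a name from the list of things; names that differ only in an ending like _2 or _b are one class to them, and where a whole thing is asked for, a point or a joint stands for the part that bears it (a point fixed in the world has none). Each returns a list of dicts, best first, with "score" (0 to 1); they miss things now and then, are a little off and sometimes report something else, mostly with a low value. They report only what shows in the picture. A call takes as long as a camera call.
- look_for(query, camera): "rect" ([left, top, right, bottom] in pixels, round what is visible of it).
- masks_of(query, camera): "pixels" (400x640 bool, what is visible of it) and "rect" ([left, top, right, bottom] in pixels, round what is visible of it).
The state is a dict: "t": time; "joint_positions": joint angles; "joint_velocities": joint speeds; "joint_efforts": joint torques, N m; "tool_pos": TCP position; "orientation": TCP orientation; "ft_force": force on the tool from outside, world axes, zero at the start; "wrist_torque": the same for the moment, N m; "opening": finger opening in m; "grip_force": force on a finger pad.
Only numpy, scipy, OpenCV 4.12 (cv2) and the standard library are available. Lean on these libraries where they do the work, as an engineer would, in place of code of your own. Each camera call takes 0.05 s, during which the arm holds its last target. There are 200 camera calls.

## Task

The cordless pepper mill lying on the worktop has its motor and battery in one end, but both ends look alike: lift it level at mid-length, well clear of the worktop, to feel which end is heavy, and lay it down flat on the worktop again and let go. Then take it afresh and stand it upright, heavy end down, in the free near compartment of the wooden tray, setting it down gently. Do not disturb the other things on the worktop and in the tray.

Things in the scene. Friction and masses are not known exactly. Their poses are not given: they have to be found in the camera images.
- mill_mid (a point): centre of the mill: wood barrel 44 mm across, 90 long, between two like square steel caps 48x48, 40 long; 170 mm long, 0.24-0.38 kg. Lies on its caps' flats, this point 24 mm up (85 when upright). x axis along its length, to either end: the heavy end is not told. Mass centre 47 mm from here to the heavy end: 0.11-0.17 N m on the hand in a level mid lift; weak grips sag, take it by an end with 80 N or more.
- tray_free (a point): middle of the floor of the tray's free near compartment, 8 mm above the worktop. Tray: pale wood, fixed, 250 x 126 mm, rim 22 mm high and 8 thick, a bar 18 mm high across its middle. x axis along the tray, away from the robot; y to the left. The compartment is 113 (x) by 114 mm (y) inside; the far one holds the salt shaker and the garlic.
- salt_shaker_c (a point): centre of the glass salt shaker with a grey cap (44 mm wide, 90 mm high, in the tray's far compartment), a bystander to leave alone
- garlic_1_c (a point): centre of the garlic bulb (60 mm, in the tray's far compartment), a bystander to leave alone
- tea_tin_c (a point): centre of the food can (75 mm wide, 110 mm high), a bystander to leave alone
- onion_1_c (a point): centre of the red onion (67 mm), a bystander to leave alone
- mug_1_c (a point): centre of the cream mug (84 mm wide, 120 mm over the handle, 92 mm high), a bystander to leave alone
- lemon_1_c (a point): centre of the lemon (78 x 55 mm), a bystander to leave alone

How it is judged:
On the way, in this order (a step that is already met when the one before it is completed fails the run):
1. the mill is held at mid-length (grasp within 25 mm of its centre), level to 0.35 rad, its centre more than 50 mm above the worktop (height (world z) of mill_mid above 0.05 m and angle between mill_mid's own x axis and vertical between 1.22 and 1.92 rad and distance between the grasp point and mill_mid below 0.025 m and contact force between the fingers and mill above 1 N), for 0.2 s.
2. the mill lies flat on the worktop again, let go (height (world z) of mill_mid below 0.03 m and angle between mill_mid's own x axis and vertical between 1.45 and 1.69 rad and contact force between the fingers and mill below 0.1 N), for 0.1 s.
At the end, for the whole second after the job is handed in: The mill stands upright (within 0.1 rad) on its heavy end on the floor of the tray's free near compartment (its centre within 45 mm of the compartment's middle in both directions and 78 to 92 mm above the floor), at rest and let go (angle between mill_mid's own x axis and vertical below 0.1 rad and x of mill_mid in the frame of tray_free between -0.045 and 0.045 m and y of mill_mid in the frame of tray_free between -0.045 and 0.045 m and z of mill_mid in the frame of tray_free between 0.078 and 0.092 m and linear speed of mill below 0.02 m/s and angular speed of mill below 0.1 rad/s and contact force between the fingers and mill below 0.1 N); the robot touches nothing.
It fails at once if the mill is dropped or pushed hard onto the tray (over 60 N) (contact force between mill and tray above 60 N).
It fails at once if another thing (shaker, garlic, can, onion, mug or lemon) is moved more than 25 mm or knocked over (distance of any of salt_shaker_c, garlic_1_c, tea_tin_c, onion_1_c, mug_1_c, lemon_1_c from where it was at the start of the episode above 0.025 m).
It also fails if it takes over 48 s, if anything falls off the work surface, if the arm or the gripper's body presses on something with over 40 N, if the wrist force passes 120 N, or if a joint passes its speed limit or range.

## Working session

There is one attempt and no reset: what is moved stays moved. The work goes in short steps, Python scripts to look and compute and a shell command to move; the robot and the scene stay as the last step left them, time stands still between calls to the robot, and variables do not carry over. Pictures are saved under pics/ and viewed, at most 10 in all, crops included, and the job is handed in when it is done.

```bash
mkdir -p pics; ls; cat > h.py <<'E'
from station import *
import numpy as np, cv2
from scipy.spatial.transform import Rotation as Ro
def save(n,p): cv2.imwrite('pics/'+n,p[:,:,::-1])
def pts(m,d,c):
    v,u=np.nonzero(m&(d>0)); z=d[v,u]
    P=np.c_[(u-c['cx'])/c['fx']*z,(v-c['cy'])/c['fy']*z,z]
    return (P-np.array(c['t']))@np.array(c['R'])
def R(o): w,x,y,z=o['orientation']; return Ro.from_quat([x,y,z,w])
E
python3 - <<'E'
from h import *
o=get_obs(); print(o)
for n in ['scene','top']:
    p,d=snapshot(n); save(n+'0.png',p); c=camera_model(n)
    for q in ['mill_mid','salt_shaker_c','garlic_1_c','tea_tin_c','onion_1_c','mug_1_c','lemon_1_c']:
        for m in masks_of(q,n)[:1]:
            P=pts(m['pixels'],d,c)
            print(n,q,round(m['score'],2),m['rect'],np.percentile(P,[3,50,97],axis=0).round(3).tolist())
            if q=='mill_mid':
                k=P[P[:,2]>0.03] ; k=P[(P[:,2]>0.02)&(P[:,2]<.06)]
                r=cv2.minAreaRect((k[:,:2]*1000).astype(np.float32)); print('rect',r)
E
```

```text
pics
{'t': 0.0, 'joint_positions': array([-1.37888914,  0.38422528,  0.01637728,  1.37114612, -0.00627671,
        1.38817688, -0.04651064]), 'joint_velocities': array([-0.00045729, -0.00049097, -0.00032804, -0.00109085,  0.00122599,
        0.00052342,  0.00039825]), 'joint_efforts': array([-8.50974029e-04, -6.27605510e+01,  8.43634810e-01, -3.71820045e+01,
        1.64418714e-02,  1.39615458e-02, -3.54087388e-05]), 'tool_pos': array([0.15738245, 0.60432857, 0.21749057]), 'orientation': array([-9.26652366e-05,  1.27032204e-01,  9.91898136e-01, -9.48364149e-04]), 'ft_force': array([ 0.1636685 , -1.11854269, -0.07602612]), 'wrist_torque': array([-0.00299158,  0.00965102,  0.02973632]), 'grip_force': 0.0, 'opening': 0.08565610474372742}
scene mill_mid 0.8 [252.5, 186.4, 303.1, 211.4] [[0.402, 0.075, 0.005], [0.471, 0.108, 0.033], [0.554, 0.146, 0.049]]
rect ((482.6456604003906, 115.14903259277344), (48.86909866333008, 167.96551513671875), 72.76091003417969)
scene salt_shaker_c 0.71 [358.9, 194.6, 373.9, 226.4] [[0.545, -0.213, 0.014], [0.554, -0.201, 0.054], [0.572, -0.182, 0.096]]
sce
[... 842 characters left out ...]
.46 [346.3, 155.1, 359.8, 175.6] [[0.544, -0.206, 0.022], [0.553, -0.186, 0.071], [0.573, -0.171, 0.098]]
top garlic_1_c 0.48 [357.0, 150.2, 372.6, 167.0] [[0.566, -0.267, 0.028], [0.584, -0.243, 0.047], [0.611, -0.222, 0.061]]
top tea_tin_c 0.62 [419.6, 125.4, 448.5, 156.7] [[0.536, -0.522, 0.002], [0.561, -0.479, 0.101], [0.605, -0.455, 0.112]]
top onion_1_c 0.84 [440.0, 175.9, 459.8, 195.9] [[0.389, -0.52, 0.022], [0.413, -0.491, 0.047], [0.445, -0.47, 0.064]]
top mug_1_c 0.64 [173.8, 205.7, 204.4, 240.0] [[0.468, 0.343, 0.004], [0.535, 0.387, 0.046], [0.565, 0.423, 0.093]]
top lemon_1_c 0.68 [218.8, 245.5, 230.1, 263.0] [[0.354, 0.274, 0.034], [0.38, 0.294, 0.048], [0.412, 0.318, 0.058]]
```

```bash
python3 - <<'E'
import cv2
im=cv2.imread('pics/top0.png'); cv2.imwrite('pics/top0c.png',cv2.resize(im[130:280,160:480],None,fx=2.5,fy=2.5,interpolation=cv2.INTER_CUBIC))
E
```

```text
(no output)
```

View pics/top0c.png

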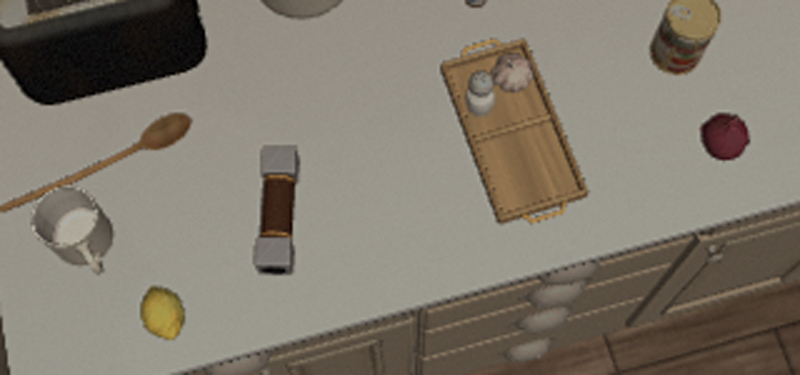

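```bash
python3 - <<'E'
from h import *
p,d=snapshot('top'); c=camera_model('top')
cr=np.array([[498,222],[587,192],[527,40],[443,65]],float)/2.5+[160,130]
m=np.zeros((400,640),np.uint8); cv2.fillPoly(m,[cr.round().astype(np.int32)],1); 
P=pts(m.astype(bool),d,c); print('z pct',np.percentile(P[:,2],[2,10,30,50,90]).round(4))
K=np.array([[c['fx'],0,c['cx']],[0,c['fy'],c['cy']],[0,0,1]])
for z,(u,v) in zip([.022]*4,cr):
    r=np.linalg.inv(K)@[u,v,1]; R_=np.array(c['R']); o=-R_.T@np.array(c['t']); w=R_.T@r; print((o+w*(z-o[2])/w[2]).round(3))
m2=cv2.dilate(m,np.ones((7,7)))
P=pts(m2.astype(bool),d,c); k=P[(P[:,2]>.005)&(P[:,2]<.026)]
# trim handles: project robustly
r=cv2.minAreaRect((k[:,:2]*1000).astype(np.float32)); print(r)
hsv=cv2.cvtColor(p,cv2.COLOR_RGB2HSV); w=(m2>0)&(hsv[...,1]>70); P=pts(w,d,c); k=P[(P[:,2]<.03)]
print(cv2.minAreaRect((k[:,:2]*1000).astype(np.float32)), len(k))
print('cam',-np.array(c['R']).T@np.array(c['t']))
E
```

```text
z pct [0.0009 0.0045 0.0078 0.0105 0.0445]
[ 0.385 -0.164  0.022]
[ 0.393 -0.293  0.022]
[ 0.636 -0.286  0.022]
[ 0.631 -0.159  0.022]
((515.5347290039062, -229.72799682617188), (280.1158447265625, 160.73597717285156), 1.005210518836975)
((517.0646362304688, -224.90672302246094), (282.7388916015625, 131.72982788085938), 2.104276180267334) 2174
cam [-0.02587797  0.08190598  1.41857551]
```

```bash
R='{"translation":[-43.7,-39,2],"twist":[0,0,0.04],"fingers":1}'; python3 -m pendant '[{"translation":[-43.7,-39,2],"twist":[0,0,0.04],"fingers":1},{"translation":[-43.7,-39,2],"twist":[0,0,0.04],"fingers":1},{"translation":[-43.7,-39,2],"twist":[0,0,0.04],"fingers":1},{"translation":[-43.7,-39,2],"twist":[0,0,0.04],"fingers":1},{"translation":[-43.7,-39,2],"twist":[0,0,0.04],"fingers":1},{"translation":[-43.7,-39,2],"twist":[0,0,0.04],"fingers":1},{"translation":[-43.7,-39,2],"twist":[0,0,0.04],"fingers":1},{"translation":[-43.7,-39,2],"twist":[0,0,0.04],"fingers":1},{"translation":[-43.7,-39,2],"twist":[0,0,0.04],"fingers":1},{"translation":[-43.7,-39,2],"twist":[0,0,0.04],"fingers":1}]' 100
python3 - <<'E'
from h import *
o=get_obs(); print(o['tool_pos'],R(o).as_matrix().round(3),o['joint_positions'].round(2))
E
```

```text
t: 1.85
tool_pos: [0.4353, 0.1871, 0.2018]
orientation: [0.0, 0.147, 0.989, 0.0]
ft_force: [1.7, 0.8, 0.7]
opening: 0.0852
grip_force: 0.0
[0.43525272 0.18708966 0.20181376] [[-0.957  0.29   0.001]
 [ 0.29   0.957  0.001]
 [-0.     0.001 -1.   ]] [-0.83  0.06  0.38  1.81 -0.02  1.28  0.83]
```

```bash
python3 -m pendant '[{"translation":[-6.5,-5.3,2],"twist":[0,0,0],"fingers":1},{"translation":[-6.5,-5.3,2],"twist":[0,0,0],"fingers":1},{"translation":[-6.5,-5.3,2],"twist":[0,0,0],"fingers":1},{"translation":[-6.5,-5.3,2],"twist":[0,0,0],"fingers":1}]'
cat >> h.py <<'E'
def wpts(m,d,c):
    v,u=np.nonzero(m&(d>0)); z=d[v,u]
    x=(u-c['cx'])/c['fx']; y=(v-c['cy'])/c['fy']; th=np.hypot(x,y); s=np.tan(th)/np.maximum(th,1e-9)
    P=np.c_[x*s*z,y*s*z,z]
    return (P-np.array(c['t']))@np.array(c['R'])
E
python3 - <<'E'
from h import *
o=get_obs(); print(o['tool_pos'],R(o).as_matrix().round(3).tolist(),o['joint_positions'].round(2))
c=camera_model('wrist'); p,d=snapshot('wrist'); save('w1.png',p)
for m in masks_of('mill_mid','wrist')[:2]:
    P=wpts(m['pixels'],d,c); print(m['score'],m['rect'],np.percentile(P,[3,50,97],axis=0).round(3).tolist())
    k=P[(P[:,2]>.035)&(P[:,2]<.06)]; print(cv2.minAreaRect((k[:,:2]*1000).astype(np.float32)))
E
```

```text
t: 2.25
tool_pos: [0.4814, 0.1185, 0.1813]
orientation: [-0.0, 0.148, 0.989, -0.0]
ft_force: [0.2, -0.3, -0.4]
opening: 0.0852
grip_force: 0.0
[0.48139585 0.11848708 0.18129212] [[-0.956, 0.293, -0.0], [0.293, 0.956, -0.0], [0.0, -0.0, -1.0]] [-0.72  0.13  0.46  1.79 -0.06  1.24  1.03]
0.7 [294.6, 101.4, 352.4, 264.2] [[0.408, 0.085, 0.034], [0.478, 0.121, 0.047], [0.559, 0.156, 0.049]]
((485.0160217285156, 119.17977142333984), (48.872901916503906, 168.81753540039062), 73.34025573730469)
```

View pics/w1.png

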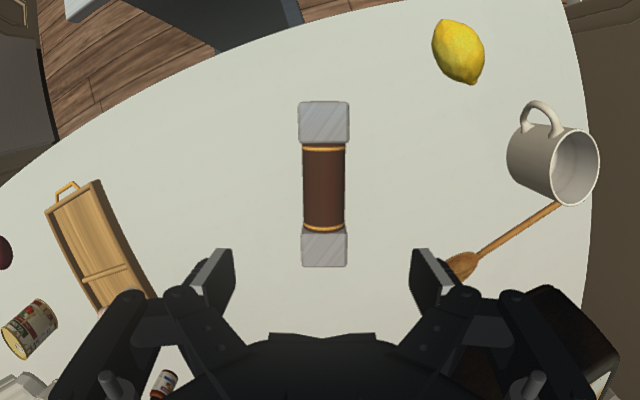

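```bash
python3 -m pendant '[{"translation":[-0.3,0,5],"twist":[0,0,0],"fingers":1},{"translation":[-0.3,0,10],"twist":[0,0,0],"fingers":1},{"translation":[-0.3,0,13.5],"twist":[0,0,0],"fingers":1},{"translation":[-0.3,0,15.9],"twist":[0,0,0],"fingers":1},{"translation":[-0.3,0,15.9],"twist":[0,0,0],"fingers":1},{"translation":[-0.3,0,15.9],"twist":[0,0,0],"fingers":0},{"translation":[-0.3,0,15.9],"twist":[0,0,0],"fingers":0},{"translation":[-0.3,0,15.9],"twist":[0,0,0],"fingers":0},{"translation":[-0.3,0,15.9],"twist":[0,0,0],"fingers":0},{"translation":[-0.3,0,15.9],"twist":[0,0,0],"fingers":0}]' 120
python3 - <<'E'
from h import *
o=get_obs(); print(o['wrist_torque'],o['ft_force'],o['joint_positions'].round(2))
E
```

```text
t: 3.35
tool_pos: [0.4852, 0.1191, 0.0245]
orientation: [0.001, 0.147, 0.989, 0.001]
ft_force: [-4.2, -0.2, 14.6]
opening: 0.0261
grip_force: 92.6
[-0.00215622  0.9031943  -0.0327646 ] [-4.18812587 -0.16820624 14.55760959] [-0.68  0.33  0.44  1.96 -0.18  0.89  1.13]
```

```bash
python3 - <<'E'
from h import *
c=camera_model('wrist'); p,d=snapshot('wrist'); save('w2.png',p); o=get_obs()
print(o['opening'],o['grip_force'],o['ft_force'])
for m in masks_of('mill_mid','wrist')[:1]:
    P=wpts(m['pixels'],d,c); print(m['score'],m['rect'],np.percentile(P,[3,50,97],axis=0).round(3).tolist())
E
```

```text
0.026084373960918446 92.6738440990448 [-4.49260941  0.9188238  13.76113472]
0.59 [264.3, 79.5, 374.8, 334.9] [[0.406, 0.101, 0.037], [0.447, 0.127, 0.047], [0.525, 0.158, 0.049]]
```

View pics/w2.png

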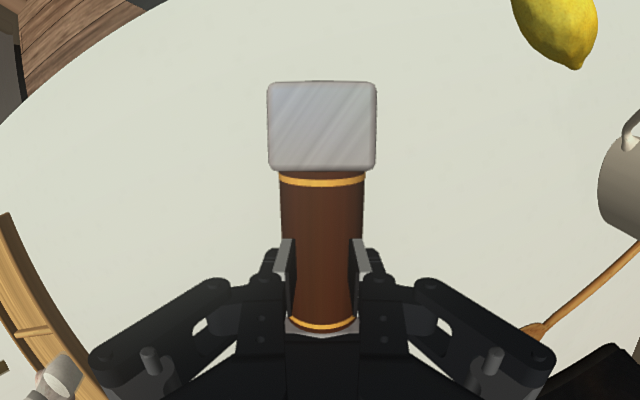

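```bash
python3 - <<'E'
from h import *
c=camera_model('wrist'); p,d=snapshot('wrist')
for u,v in [(277,243),(283,243),(287,243),(292,243),(290,255),(285,268),(300,255),(322,255),(322,310),(352,243),(358,243),(366,243),(355,268),(322,120),(298,330),(230,240)]:
    m=np.zeros((400,640),bool); m[v,u]=1; q=wpts(m,d,c)
    if len(q): print(u,v,q.round(4), (R(get_obs()).inv().apply(q-get_obs()['tool_pos'])*1000).round(0))
E
```

```text
277 243 [[0.4873 0.0887 0.    ]] [[-11. -28.  24.]]
283 243 [[0.4699 0.1048 0.0471]] [[ 10. -18. -23.]]
287 243 [[0.4707 0.1064 0.0464]] [[ 10. -16. -22.]]
292 243 [[0.4715 0.1086 0.046 ]] [[ 10. -14. -22.]]
290 255 [[0.471  0.1092 0.0603]] [[ 11. -13. -36.]]
285 268 [[0.4704 0.1085 0.0725]] [[ 11. -14. -48.]]
300 255 [[0.4798 0.1098 0.0437]] [[  2. -10. -19.]]
322 255 [[0.4813 0.1206 0.047 ]] [[  4.   0. -23.]]
322 310 [[0.513  0.1109 0.0465]] [[-29.   0. -22.]]
352 243 [[0.4795 0.1359 0.0469]] [[ 10.  15. -22.]]
358 243 [[0.4798 0.1387 0.0479]] [[ 11.  17. -23.]]
366 243 [[0.5037 0.1433 0.0007]] [[-11.  28.  24.]]
355 268 [[0.4783 0.135  0.0728]] [[ 11.  13. -48.]]
322 120 [[0.421  0.1389 0.0495]] [[ 67.   0. -25.]]
298 330 [[0.525  0.0932 0.0437]] [[-46. -13. -19.]]
230 240 [[0.4766 0.0595 0.0006]] [[ -9. -60.  24.]]
```

```bash
python3 -m pendant '[{"translation":[0,0,0],"twist":[0,0,0],"fingers":1},{"translation":[0,0,0],"twist":[0,0,0],"fingers":1},{"translation":[0,0,0],"twist":[0,0,0],"fingers":1},{"translation":[0,0,0],"twist":[0,0,0],"fingers":1},{"translation":[0,0,0],"twist":[0,0,0],"fingers":1}]'
python3 - <<'E'
from h import *
o=get_obs();c=camera_model('wrist'); p,d=snapshot('wrist'); save('w3.png',p)
m=np.ones((400,640),bool)&(d>0); P=wpts(m,d,c); T=R(o).inv().apply(P-o['tool_pos'])*1000
# things near gripper fingers
k=(abs(T[:,1])<70)&(abs(T[:,1])>30)&(abs(T[:,0])<14)&(P[:,2]>.004)
q=T[k]; 
for s in (-1,1):
    a=q[np.sign(q[:,1])==s]; print(len(a)); i=np.argsort(-a[:,2])[:300:25]; print(a[i].round(0).tolist())
v,u=np.nonzero(m); print('px',np.c_[u,v][k][np.argsort(-q[:,2])[:100:10]].tolist())
mm=masks_of('mill_mid','wrist')[0]; P=wpts(mm['pixels'],d,c); k=P[(P[:,2]>.035)&(P[:,2]<.06)]; print(cv2.minAreaRect((k[:,:2]*1000).astype(np.float32)))
E
```

```text
t: 4.0
tool_pos: [0.4839, 0.1183, 0.0223]
orientation: [-0.0, 0.147, 0.989, -0.0]
ft_force: [-0.4, 0.5, 0.2]
opening: 0.0855
grip_force: 0.0
11695
[[-5.0, -43.0, -26.0], [4.0, -42.0, -28.0], [-1.0, -42.0, -29.0], [10.0, -49.0, -30.0], [4.0, -42.0, -30.0], [-5.0, -42.0, -31.0], [-6.0, -43.0, -32.0], [11.0, -45.0, -32.0], [4.0, -42.0, -33.0], [11.0, -48.0, -34.0], [7.0, -52.0, -34.0], [8.0, -43.0, -35.0]]
11646
[[2.0, 43.0, -26.0], [3.0, 43.0, -28.0], [-6.0, 43.0, -29.0], [4.0, 43.0, -30.0], [2.0, 44.0, -30.0], [-5.0, 43.0, -31.0], [-10.0, 43.0, -32.0], [11.0, 45.0, -32.0], [-7.0, 43.0, -33.0], [0.0, 43.0, -33.0], [-5.0, 43.0, -34.0], [6.0, 43.0, -34.0]]
px [[410, 260], [410, 263], [412, 252], [412, 255], [411, 265], [412, 261], [413, 248], [408, 282], [232, 257], [412, 260]]
((468.38983154296875, 124.972412109375), (48.523048400878906, 133.62081909179688), 73.60616302490234)
```

View pics/w3.png

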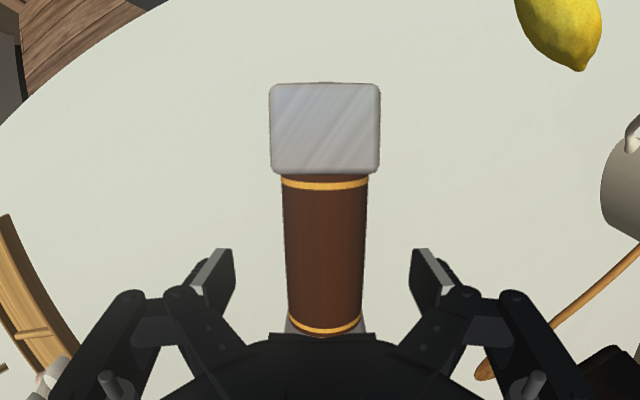

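```bash
python3 -m pendant '[{"translation":[0,0,1.5],"twist":[0,0,0],"fingers":1},{"translation":[0,0,3.0],"twist":[0,0,0],"fingers":1},{"translation":[0,0,3.0],"twist":[0,0,0],"fingers":1}]' && python3 -m pendant '[{"translation":[0,0,0],"twist":[0,0,0],"fingers":0},{"translation":[0,0,0],"twist":[0,0,0],"fingers":0},{"translation":[0,0,0],"twist":[0,0,0],"fingers":0},{"translation":[0,0,0],"twist":[0,0,0],"fingers":0},{"translation":[0,0,0],"twist":[0,0,0],"fingers":0}]' 120
python3 - <<'E'
from h import *
o=get_obs(); print(o['wrist_torque'],o['ft_force'],o['joint_positions'].round(2))
E
```

```text
t: 4.4
tool_pos: [0.4825, 0.118, -0.0093]
orientation: [-0.002, 0.147, 0.989, -0.001]
ft_force: [-0.2, -0.2, -0.3]
opening: 0.0852
grip_force: 0.0
t: 4.9
tool_pos: [0.4849, 0.1187, -0.0062]
orientation: [0.001, 0.147, 0.989, 0.001]
ft_force: [-3.1, -0.5, 10.1]
opening: 0.0414
grip_force: 119.8
[-0.18389128  0.65937236  0.06240012] [-3.05293173 -0.46308785 10.09043564] [-0.66  0.38  0.42  1.98 -0.21  0.83  1.15]
```

```bash
python3 -m pendant '[{"translation":[0,0,-1.0],"twist":[0,0,0],"fingers":0},{"translation":[0,0,-2.5],"twist":[0,0,0],"fingers":0},{"translation":[0,0,-4.5],"twist":[0,0,0],"fingers":0},{"translation":[0,0,-6],"twist":[0,0,0],"fingers":0},{"translation":[0,0,-6],"twist":[0,0,0],"fingers":0},{"translation":[0,0,-6],"twist":[0,0,0],"fingers":0},{"translation":[0,0,-6],"twist":[0,0,0],"fingers":0},{"translation":[0,0,-6],"twist":[0,0,0],"fingers":0}]'
python3 - <<'E'
from h import *
for i in range(3):
    c=camera_model('wrist'); p,d=snapshot('wrist'); o=get_obs(); print(o['wrist_torque'].round(3),o['ft_force'].round(2),o['tool_pos'].round(4))
save('w4.png',p)
mm=masks_of('mill_mid','wrist')[0]; P=wpts(mm['pixels'],d,c); T=R(o).inv().apply(P-o['tool_pos']); print(np.percentile(P,[3,50,97],axis=0).round(3).tolist())
k=P[:,2]>P[:,2].max()-.012; A=np.c_[T[k][:,0],np.ones(k.sum())]; print('slope z vs toolx',np.linalg.lstsq(A,P[k][:,2],rcond=None)[0])
print(np.percentile(T[:,0],[.5,99.5]))
E
```

```text
t: 5.7
tool_pos: [0.4834, 0.1181, 0.0515]
orientation: [-0.001, 0.147, 0.989, -0.001]
ft_force: [0.5, -0.0, -2.3]
opening: 0.041
grip_force: 121.4
[-0.036 -0.115 -0.023] [-0.61 -0.33 -3.03] [0.4835 0.1182 0.0516]
[-0.004 -0.115  0.055] [-0.31 -0.18 -2.59] [0.4836 0.1182 0.0518]
[-0.007 -0.117  0.029] [-0.32  0.34 -2.35] [0.4837 0.1182 0.0518]
[[0.404, 0.103, 0.093], [0.439, 0.13, 0.105], [0.5, 0.158, 0.107]]
slope z vs toolx [1.17977282 0.12686123]
[-0.02303481  0.0839562 ]
```

View pics/w4.png

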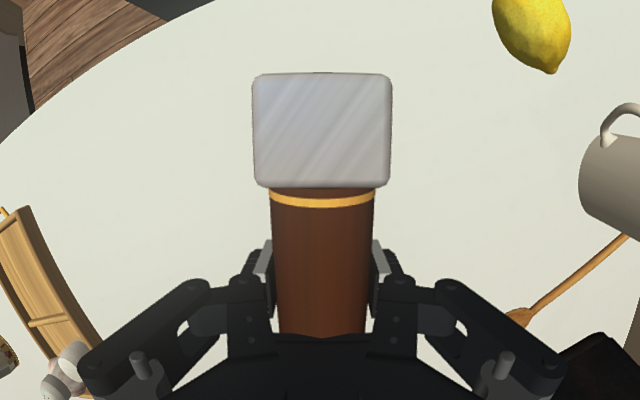

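```bash
python3 -m pendant '[{"translation":[0,0,2],"twist":[0,0,0],"fingers":0},{"translation":[0,0,4],"twist":[0,0,0],"fingers":0},{"translation":[0,0,5.2],"twist":[0,0,0],"fingers":0},{"translation":[0,0,5.8],"twist":[0,0,0],"fingers":0},{"translation":[0,0,5.8],"twist":[0,0,0],"fingers":0},{"translation":[0,0,5.8],"twist":[0,0,0],"fingers":1},{"translation":[0,0,5.8],"twist":[0,0,0],"fingers":1},{"translation":[0,0,5.8],"twist":[0,0,0],"fingers":1},{"translation":[0,0,5.2],"twist":[0,0,0],"fingers":1},{"translation":[0,0,5.2],"twist":[0,0,0],"fingers":1}]'
python3 -m pendant '[{"translation":[0,0,0],"twist":[0,0,0],"fingers":0},{"translation":[0,0,0],"twist":[0,0,0],"fingers":0},{"translation":[0,0,0],"twist":[0,0,0],"fingers":0},{"translation":[0,0,0],"twist":[0,0,0],"fingers":0},{"translation":[0,0,0],"twist":[0,0,0],"fingers":0}]'
python3 - <<'E'
from h import *
c=camera_model('wrist'); p,d=snapshot('wrist'); o=get_obs(); print(o['wrist_torque'].round(3),o['ft_force'].round(2),o['tool_pos'].round(4))
mm=masks_of('mill_mid','wrist')[0]; P=wpts(mm['pixels'],d,c);T=R(o).inv().apply(P-o['tool_pos']); k=P[:,2]>.044; print(np.median(P[k][:,2]),np.percentile(T[k][:,0],[.5,99.5]))
E
```

```text
t: 6.9
tool_pos: [0.4848, 0.1186, 0.0014]
orientation: [0.001, 0.147, 0.989, 0.0]
ft_force: [0.6, 0.2, -0.4]
opening: 0.0858
grip_force: 0.0
t: 7.4
tool_pos: [0.4841, 0.1184, 0.0011]
orientation: [-0.0, 0.147, 0.989, 0.0]
ft_force: [-3.8, -0.6, 11.1]
opening: 0.0402
grip_force: 120.2
[-0.31   0.911  0.043] [-5.44 -1.09 11.7 ] [0.4841 0.1184 0.0011]
0.04774993448922423 [-0.02611216  0.0828906 ]
```

```bash
python3 -m pendant '[{"translation":[0,0,-1.0],"twist":[0,0,0],"fingers":0},{"translation":[0,0,-3],"twist":[0,0,0],"fingers":0},{"translation":[0,0,-5],"twist":[0,0,0],"fingers":0},{"translation":[0,0,-6],"twist":[0,0,0],"fingers":0},{"translation":[0,0,-6],"twist":[0,0,0],"fingers":0},{"translation":[0,0,-6],"twist":[0,0,0],"fingers":0},{"translation":[0,0,-6],"twist":[0,0,0],"fingers":0},{"translation":[0,0,-6],"twist":[0,0,0],"fingers":0}]'
python3 - <<'E'
from h import *
c=camera_model('wrist'); p,d=snapshot('wrist'); o=get_obs(); print(o['wrist_torque'].round(3),o['ft_force'].round(2),o['tool_pos'].round(4))
mm=masks_of('mill_mid','wrist')[0]; P=wpts(mm['pixels'],d,c);T=R(o).inv().apply(P-o['tool_pos']); 
for a,b in ((.02,.04),(.05,.06),(.06,.07),(.07,.078)):
    k=(T[:,0]>a)&(T[:,0]<b)&(abs(T[:,1])<.004); print(a,np.median(P[k][:,2]))
E
```

```text
t: 8.3
tool_pos: [0.4834, 0.1182, 0.0595]
orientation: [-0.001, 0.147, 0.989, -0.001]
ft_force: [-0.1, 0.6, -1.8]
opening: 0.0406
grip_force: 121.5
[-0.026 -0.137 -0.01 ] [-0.54  0.23 -2.4 ] [0.4836 0.1182 0.0596]
0.02 0.10447431069564204
0.05 0.10647297246205215
0.06 0.10640296604376409
0.07 0.10632548112518288
```

```bash
python3 -m pendant '[{"translation":[0,0,2],"twist":[0,0,0],"fingers":0},{"translation":[0,0,4],"twist":[0,0,0],"fingers":0},{"translation":[0,0,5.2],"twist":[0,0,0],"fingers":0},{"translation":[0,0,5.8],"twist":[0,0,0],"fingers":0},{"translation":[0,0,5.8],"twist":[0,0,0],"fingers":0},{"translation":[0,0,5.8],"twist":[0,0,0],"fingers":1},{"translation":[0,0,5.8],"twist":[0,0,0],"fingers":1},{"translation":[0,0,5.8],"twist":[0,0,0],"fingers":1},{"translation":[0,0,5.8],"twist":[0,0,0],"fingers":1}]'
python3 - <<'E'
from h import *
import itertools
from scipy.optimize import least_squares
o=get_obs()
D=[([-1.37888914,.38422528,.01637728,1.37114612,-.00627671,1.38817688,-.04651064],[.15738,.60433,.21749],[-9.27e-05,.127032,.991898,-.000948]),
   ([-.83,.06,.38,1.81,-.02,1.28,.83],[.43525,.18709,.2018],[0,.147,.989,0]),([-.72,.13,.46,1.79,-.06,1.24,1.03],[.4814,.1185,.1813],[0,.148,.989,0]),
   (list(o['joint_positions']),list(o['tool_pos']),list(o['orientation']))]
print(D[-1])
def fk(q,s,p,T):
    H,L1,L2,L3,a,b=p
    A=lambda ax,i:Ro.from_rotvec(np.eye(3)[ax]*s[i]*q[i])
    r=Ro.identity(); x=np.array([0,0,H]); r=A(2,0)*A(1,1); r=r*A(2,2); x=x+r.apply([a,0,L1]); r=r*A(1,3); x=x+r.apply([b,0,L2]); r=r*A(2,4)*A(1,5)*A(2,6); x=x+r.apply([0,0,L3]); return x,r*T
best=[]
for s0,s2,s4,s6,s3,s5 in itertools.product([1,-1],repeat=6):
    s=[s0,1,s2,s3,s4,s5,s6]
    q=lambda w:Ro.from_quat([w[1],w[2],w[3],w[0]])
    rs=[fk(d[0],s,[0]*6,Ro.identity())[1] for d in D]
    T=Ro.concatenate([r.inv()*q(d[2]) for r,d in zip(rs,D)]).mean()
    eo=sum((r*T*q(d[2]).inv()).magnitude() for r,d in zip(rs,D))
    f=lambda p:np.concatenate([fk(d[0],s,p,T)[0]-d[1] for d in D]+[1e-4*np.array(p)])
    l=least_squares(f,[.3,.35,.35,.2,0,0]); best.append((eo+10*np.abs(l.fun[:12]).max(),eo,np.abs(l.fun[:12]).max(),s,l.x.round(3),T.as_quat().round(3)))
best.sort(key=lambda b:b[0])
for b in best[:3]: print(b)
E
```

```text
t: 9.3
tool_pos: [0.4845, 0.1186, 0.0028]
orientation: [0.0, 0.147, 0.989, 0.0]
ft_force: [-0.7, 0.3, 0.2]
opening: 0.0849
grip_force: 0.0
([np.float64(-0.669615240967578), np.float64(0.36168463585369404), np.float64(0.4301226601120876), np.float64(1.971673765759599), np.float64(-0.19828425584718296), np.float64(0.8477257483871443), np.float64(1.1438814961460129)], [np.float64(0.4844545414342174), np.float64(0.11856648173462621), np.float64(0.0028308319658782236)], [np.float64(0.00034229935630500634), np.float64(0.14680800264124624), np.float64(0.989164920487751), np.float64(0.00023079882964723125)])
(np.float64(0.3154445800583526), 0.010190858481411014, np.float64(0.03052537215769416), [-1, 1, -1, 1, -1, 1, -1], array([9.784, 0.332, 0.487, 9.723, 0.05 , 0.045]), array([ 0.   ,  0.001, -0.707, -0.707]))
(np.float64(0.8271200321632537), 0.5317916695123821, np.float64(0.029532836265087153), [-1, 1, -1, 1, 1, 1, -1], array([ 0.018,  0.437,  0.46 ,  0.13 ,  0.007, -0.012]), array([-0.055, -0.017,  0.733,  0.678]))
(np.float64(1.5496128781611829), 1.2444950891623008, np.float64(0.03051177889988821), [-1, 1, -1, -1, -1, -1, -1], array([-0.044,  0.377,  0.453,  0.096,  0.938,  0.1  ]), array([-0.099, -0.196,  0.69 ,  0.69 ]))
```

```bash
cat > arm.py <<'E'
from h import *
from scipy.optimize import least_squares
S=[-1,1,-1,1,-1,1,-1]; T=Ro.from_quat([0,0,-.7071,-.7071])
def fk(q,p):
    H,a0,L1,a,L2,b,c,L3=p
    A=lambda ax,i:Ro.from_rotvec(np.eye(3)[ax]*S[i]*q[i])
    r=A(2,0); x=np.array([0,0,H])+r.apply([a0,0,0]); r=r*A(1,1)*A(2,2); x=x+r.apply([a,0,L1]); r=r*A(1,3); x=x+r.apply([b,0,L2]); r=r*A(2,4)*A(1,5); x=x+r.apply([c,0,0]); r=r*A(2,6); x=x+r.apply([0,0,L3]); return x,r*T
D=[([-1.37888914,.38422528,.01637728,1.37114612,-.00627671,1.38817688,-.04651064],[.15738,.60433,.21749]),
   ([-.83,.06,.38,1.81,-.02,1.28,.83],[.43525,.18709,.2018]),([-.72,.13,.46,1.79,-.06,1.24,1.03],[.4814,.1185,.1813]),
   ([-0.669615,0.361685,0.430123,1.971674,-0.198284,0.847726,1.143881],[.48445,.11857,.00283]),([-.68,.33,.44,1.96,-.18,.89,1.13],[.4852,.1191,.0245])]
def fit(D):
    f=lambda p:np.concatenate([fk(d[0],p)[0]-d[1] for d in D]+[3e-3*(np.array(p)-[.3,0,.35,0,.35,0,0,.2])])
    l=least_squares(f,[.3,0,.35,0,.35,0,0,.2]); return l.x,l.fun[:3*len(D)].reshape(-1,3)
E
python3 - <<'E'
from arm import *
for DD in (D,D[1:]):
    p,r=fit(DD); print(p.round(3)); print((r*1000).round(1))
    print(fk(D[0][0],p)[0]-D[0][1])
c=camera_model('wrist'); o=get_obs(); w=-np.array(c['R']).T@c['t']; print('cam in tool',R(o).inv().apply(w-o['tool_pos']), (np.array(c['R'])@R(o).as_matrix()).round(3).tolist())
E
```

```text
[ 0.561 -0.06   0.449  0.009  0.455 -0.001 -0.061  0.674]
[[-30.1   6.6  -0.6]
 [ -2.3   2.9   1. ]
 [ -0.1  -0.2   0.4]
 [  1.7  -1.6   0.9]
 [ -0.5  -1.6  -1.7]]
[-0.03012554  0.00656078 -0.00059322]
[ 0.459 -0.064  0.488  0.047  0.438  0.029 -0.049  0.585]
[[-2.1  1.8  1.1]
 [ 1.3 -1.  -0.9]
 [ 1.2 -0.   1.1]
 [-1.  -0.5 -1.3]]
[-0.02760847  0.01809827 -0.0181163 ]
cam in tool [ 0.07042099  0.00033092 -0.15582351] [[-0.001, 1.0, 0.001], [-0.96, -0.0, -0.279], [-0.279, -0.001, 0.96]]
```

```bash
python3 -m pendant '[{"translation":[-3.5,0,0.5],"twist":[0,0,0],"fingers":1},{"translation":[-6.5,0,1.5],"twist":[0,0,0],"fingers":1},{"translation":[-6.5,0,1.5],"twist":[0,0,0],"fingers":1},{"translation":[-6.5,0,1.5],"twist":[0,0,0],"fingers":1}]'
python3 - <<'E'
from h import *
c=camera_model('wrist'); p,d=snapshot('wrist'); o=get_obs(); save('w5.png',p); print(o['tool_pos'].round(4))
mm=masks_of('mill_mid','wrist')[0]; P=wpts(mm['pixels'],d,c);T=R(o).inv().apply(P-o['tool_pos']); k=(P[:,2]>.04)&(P[:,2]<.055); print(np.percentile(T[k],[.5,50,99.5],axis=0))
E
```

```text
t: 9.7
tool_pos: [0.5462, 0.099, -0.013]
orientation: [-0.0, 0.147, 0.989, -0.0]
ft_force: [-0.5, 0.5, 0.1]
opening: 0.0854
grip_force: 0.0
[ 0.5457  0.0996 -0.0128]
[[-0.01246745 -0.02222558 -0.06228005]
 [ 0.04930254  0.00032334 -0.05841768]
 [ 0.10740307  0.02252948 -0.05284813]]
```

View pics/w5.png

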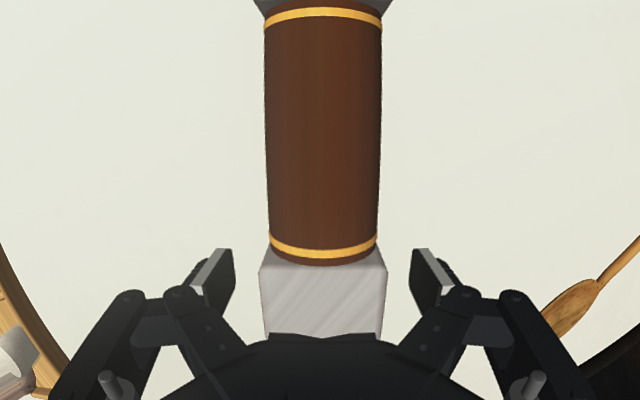

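```bash
python3 -m pendant '[{"translation":[0,0,0],"twist":[0,0,0],"fingers":0},{"translation":[0,0,0],"twist":[0,0,0],"fingers":0},{"translation":[0,0,0],"twist":[0,0,0],"fingers":0},{"translation":[0,0,0],"twist":[0,0,0],"fingers":0},{"translation":[0,0,0],"twist":[0,0,0],"fingers":0},{"translation":[0,0,-1],"twist":[0,0,0],"fingers":0},{"translation":[0,0,-2.5],"twist":[0,0,0],"fingers":0},{"translation":[0,0,-4],"twist":[0,0,0],"fingers":0},{"translation":[0,0,-6],"twist":[0,0,0],"fingers":0},{"translation":[0,0,-6],"twist":[0,0,0],"fingers":0}]' 120
python3 - <<'E'
from h import *
c=camera_model('wrist'); p,d=snapshot('wrist'); o=get_obs(); print(o['tool_pos'].round(4),o['opening'],o['ft_force'].round(1),o['wrist_torque'].round(3))
mm=masks_of('mill_mid','wrist')[0]; P=wpts(mm['pixels'],d,c);T=R(o).inv().apply(P-o['tool_pos'])
for a in np.arange(.0,.16,.015):
    k=(T[:,0]>a)&(T[:,0]<a+.01)&(abs(T[:,1])<.004); print(round(a,3),k.sum() and np.median(P[k][:,2]).round(4))
E
```

```text
t: 10.8
tool_pos: [0.5487, 0.0998, 0.0511]
orientation: [0.003, 0.147, 0.989, 0.001]
ft_force: [0.4, 0.2, -2.9]
opening: 0.0472
grip_force: 123.3
[0.5477 0.0998 0.0494] 0.046975160714256295 [ 0.   0.5 -2.2] [-0.071 -0.296  0.013]
0.0 0.1114
0.015 0.1093
0.03 0.1089
0.045 0.1089
0.06 0.1087
0.075 0.1087
0.09 0.1085
0.105 0.1083
0.12 0
0.135 0
0.15 0
```

```bash
python3 -m pendant '[{"translation":[0,0,-4],"twist":[0,-0.1,0],"fingers":0},{"translation":[0,0,-8],"twist":[0,-0.24,0],"fingers":0},{"translation":[0,0,-12],"twist":[0,-0.38,0],"fingers":0},{"translation":[0,0,-15],"twist":[0,-0.52,0],"fingers":0},{"translation":[0,0,-15],"twist":[0,-0.66,0],"fingers":0},{"translation":[0,0,-15],"twist":[0,-0.8,0],"fingers":0},{"translation":[0,0,-15],"twist":[0,-0.94,0],"fingers":0},{"translation":[0,0,-15],"twist":[0,-1.08,0],"fingers":0},{"translation":[0,0,-15],"twist":[0,-1.2,0],"fingers":0},{"translation":[0,0,-15],"twist":[0,-1.2,0],"fingers":0}]'
python3 - <<'E'
from arm import *
o=get_obs(); print(o['tool_pos'].round(4),R(o).as_matrix().round(3).tolist(),o['joint_positions'].round(3),o['ft_force'].round(1))
E
```

```text
t: 11.9
tool_pos: [0.5492, 0.0892, 0.2048]
orientation: [0.439, 0.132, 0.884, -0.088]
ft_force: [0.8, -1.0, -2.1]
opening: 0.047
grip_force: 124.2
[0.5492 0.0892 0.2048] [[-0.579, 0.311, 0.753], [0.156, 0.95, -0.272], [-0.8, -0.04, -0.599]] [-0.458 -0.079 -0.243  2.297  1.226  0.811 -0.288] [ 0.8 -1.  -2.1]
```

```bash
cat > arm.py <<'E'
from h import *
from scipy.optimize import least_squares
S=[-1,1,-1,1,-1,1,-1]; T=Ro.from_quat([0,0,-.7071,-.7071])
def fk(q,p):
    H,L1,L2,L3,a0,b0,a1,b1,a2,b2,c=p
    A=lambda ax,i:Ro.from_rotvec(np.eye(3)[ax]*S[i]*q[i])
    r=A(2,0); x=np.array([0,0,H])+r.apply([a0,b0,0]); r=r*A(1,1)*A(2,2); x=x+r.apply([a1,b1,L1]); r=r*A(1,3); x=x+r.apply([a2,b2,L2]); r=r*A(2,4)*A(1,5); x=x+r.apply([c,0,0]); r=r*A(2,6); x=x+r.apply([0,0,L3]); return x,r*T
p0=np.array([.3,.4,.4,.2]+[0]*7)
D=[([-1.37888914,.38422528,.01637728,1.37114612,-.00627671,1.38817688,-.04651064],[.15738,.60433,.21749]),
   ([-.83,.06,.38,1.81,-.02,1.28,.83],[.43525,.18709,.2018]),([-.72,.13,.46,1.79,-.06,1.24,1.03],[.4814,.1185,.1813]),
   ([-0.669615,0.361685,0.430123,1.971674,-0.198284,0.847726,1.143881],[.48445,.11857,.00283]),([-.68,.33,.44,1.96,-.18,.89,1.13],[.4852,.1191,.0245]),
   ([-.458,-.079,-.243,2.297,1.226,.811,-.288],[.5492,.0892,.2048])]
def fit(D):
    f=lambda p:np.concatenate([fk(d[0],p)[0]-d[1] for d in D]+[5e-3*(np.array(p)-p0)])
    l=least_squares(f,p0); return l.x,l.fun[:3*len(D)].reshape(-1,3)
E
python3 - <<'E'
from arm import *
o=get_obs(); p,r=fit(D); print(p.round(3)); print((r*1000).round(1))
x,rr=fk(o['joint_positions'],p); print((rr*R(o).inv()).magnitude())
E
```

```text
[ 0.255  0.451  0.459  0.369  0.004 -0.02   0.001 -0.006  0.001 -0.006
  0.001]
[[-0.1 -0.1  0.4]
 [ 1.2 -1.7 -0.5]
 [ 0.7 -0.4 -0.2]
 [ 0.2  1.2  1.4]
 [-1.5  0.7 -1.4]
 [-0.   0.3  0.3]]
5.836925621952896e-16
```

```bash
cat >> arm.py <<'E'
lo=np.array([-2.95,-.25,-1.52,.18,-1.44,.02,-3.01]); hi=np.array([2.95,2.06,1.56,2.33,4.58,2.06,3.01])
def goal(phi,z,xy=(.451,-.227)):
    d=np.array([np.cos(phi),np.sin(phi),0]); X=np.array([0,0,-1.]); Y=np.cross(d,X)
    return np.array([*xy,z])+.034*d, Ro.from_matrix(np.c_[X,Y,d])
def ik(pos,rot,p,q0,n=25):
    rng=np.random.default_rng(0); best=None; m=.04
    for i in range(n):
        s=q0 if i==0 else rng.uniform(lo+m,hi-m)
        f=lambda q:np.concatenate([(fk(q,p)[0]-pos)*10,(fk(q,p)[1]*rot.inv()).as_rotvec()*3,1e-3*(q-q0)])
        l=least_squares(f,np.clip(s,lo+m+.001,hi-m-.001),bounds=(lo+m,hi-m),max_nfev=60); e=np.abs(l.fun[:6]).max()
        key=(e>.02,np.abs(l.x-q0).sum() if e<=.02 else e)
        if best is None or key<best[0]: best=(key,l.x,e)
    return best
E
timeout 500 python3 - <<'E'
from arm import *
p,_=fit(D); q0=get_obs()['joint_positions']
for deg in range(-140,141,20):
    b=ik(*goal(np.radians(deg),.17),p,q0,12); print(deg,round(b[2],3),round(np.abs(b[1]-q0).sum(),2),b[1].round(2))
E
```

```text
-140 0.0 5.18 [-0.24  1.03  0.34  1.37  0.68  2.02 -0.88]
-120 0.0 4.29 [-0.35  0.9   0.27  1.64  0.88  1.82 -0.97]
-100 0.0 3.47 [-0.46  0.78  0.24  1.93  1.09  1.63 -1.1 ]
-80 0.0 3.12 [-0.43  0.66  0.1   2.21  1.39  1.56 -1.29]
-60 0.315 5.04 [ 0.33  0.82 -0.7   2.29  1.91  2.02 -1.27]
-40 0.634 9.06 [ 1.2   2.02 -1.22  2.29  3.91  2.02  0.13]
-20 0.659 9.86 [ 2.29  2.02 -1.09  2.29  4.54  0.38 -0.7 ]
0 0.426 10.23 [ 2.36  1.83 -1.37  2.29  0.15  0.19 -2.97]
20 0.0 8.23 [ 1.86  0.84 -0.81  2.26 -1.4   1.02 -1.84]
40 0.0 8.0 [ 1.09  0.72 -0.    2.01 -1.37  1.66 -1.97]
60 0.0 8.23 [ 1.2   0.86 -0.24  1.72 -1.04  1.71 -2.16]
80 0.0 8.68 [ 1.02  0.97 -0.17  1.44 -0.9   1.96 -2.23]
100 0.0 10.01 [ 1.24  1.29 -0.9   1.15 -0.35  2.02 -2.64]
120 0.551 10.44 [ 1.29  1.46 -1.27  1.19 -0.04  2.02 -2.84]
140 0.948 9.36 [ 1.13  1.21 -0.99  1.28 -0.05  2.02 -2.51]
```

```bash
cat >> arm.py <<'E'
def rel(pos,rot):
    o=get_obs(); r=R(o); return (r.inv().apply(pos-o['tool_pos'])*100).round(1),(r.inv()*rot).as_rotvec().round(3)
def track(wps,p):
    o=get_obs(); q=o['joint_positions']; pos=o['tool_pos']; r=R(o)
    for P,Q in wps:
        dr=(r.inv()*Q).as_rotvec()
        for k in np.linspace(.1,1,10):
            tp=pos+(P-pos)*k; tr=r*Ro.from_rotvec(dr*k); q_=q
            f=lambda x:np.concatenate([(fk(x,p)[0]-tp)*10,(fk(x,p)[1]*tr.inv()).as_rotvec()*3,2e-2*(x-q_)])
            l=least_squares(f,np.clip(q,lo+.012,hi-.012),bounds=(lo+.01,hi-.01)); q=l.x
        print(np.abs(l.fun[:6]).max().round(3),q.round(2)); pos,r=P,Q
E
python3 - <<'E'
from arm import *
p,_=fit(D)
for deg in (-90,-100):
    a=np.radians(deg); W=[goal(a,.24,(.52,.06)),goal(a,.24,(.46,-.1)),goal(a,.22),goal(a,.158)]
    print(deg); track(W,p)
    for w in W[:2]: print(rel(*w))
E
```

```text
-90
0.0 [-0.68  0.81 -0.02  1.55  1.04  2.05 -0.93]
0.0 [-0.55  0.61  0.02  1.95  1.11  1.85 -1.05]
0.0 [-0.4   0.59  0.11  2.08  1.27  1.66 -1.11]
0.0 [-0.39  0.74  0.1   2.06  1.25  1.62 -1.22]
(array([-2.1, -7. , -2.6]), array([ 1.196, -0.53 ,  0.435]))
(array([ -1.1, -24.1,  -2.8]), array([ 1.196, -0.53 ,  0.435]))
-100
0.0 [-0.8   0.89  0.24  1.42  0.86  2.05 -0.82]
0.0 [-0.7   0.7   0.29  1.82  0.94  1.82 -0.95]
0.0 [-0.56  0.69  0.36  1.95  1.07  1.62 -1.  ]
0.0 [-0.54  0.82  0.33  1.93  1.04  1.57 -1.09]
(array([-1.8, -7.2, -3.1]), array([ 1.363, -0.499,  0.489]))
(array([ -0.8, -24.2,  -3.2]), array([ 1.363, -0.499,  0.489]))
```

```bash
python3 -m pendant '[{"translation":[-0.1,-2.4,-0.3],"twist":[0.12,-0.053,0.043],"fingers":0},{"translation":[-0.2,-4.8,-0.6],"twist":[0.24,-0.106,0.087],"fingers":0},{"translation":[-0.3,-7.2,-0.9],"twist":[0.36,-0.159,0.13],"fingers":0},{"translation":[-0.4,-9.6,-1.2],"twist":[0.48,-0.212,0.174],"fingers":0},{"translation":[-0.5,-12,-1.5],"twist":[0.6,-0.265,0.217],"fingers":0},{"translation":[-0.6,-14.5,-1.8],"twist":[0.72,-0.318,0.261],"fingers":0},{"translation":[-0.8,-17,-2],"twist":[0.84,-0.371,0.304],"fingers":0},{"translation":[-0.9,-19,-2.3],"twist":[0.96,-0.424,0.348],"fingers":0},{"translation":[-1,-21.5,-2.6],"twist":[1.08,-0.477,0.391],"fingers":0},{"translation":[-1.1,-24.1,-2.8],"twist":[1.196,-0.53,0.435],"fingers":0}]'
python3 - <<'E'
from arm import *
o=get_obs(); print(R(o).as_matrix().round(3).tolist(),o['joint_positions'].round(2))
p,_=fit(D); a=-np.pi/2; track([goal(a,.23,(.46,-.1)),goal(a,.22),goal(a,.158)],p)
print(rel(*goal(a,.23,(.46,-.1))),rel(*goal(a,.22)))
E
```

```text
t: 12.9
tool_pos: [0.4598, -0.1339, 0.2394]
orientation: [0.499, 0.501, 0.499, -0.501]
ft_force: [0.4, 0.4, -3.5]
opening: 0.047
grip_force: 124.3
[[0.0, 1.0, -0.004], [-0.0, -0.004, -1.0], [-1.0, 0.0, 0.0]] [-0.48  0.62 -0.07  1.94  1.12  1.89 -1.07]
0.0 [-0.48  0.63 -0.07  1.94  1.13  1.88 -1.08]
0.0 [-0.32  0.59  0.02  2.08  1.29  1.7  -1.12]
0.0 [-0.32  0.73  0.02  2.06  1.28  1.66 -1.23]
(array([0.9, 0. , 0. ]), array([-0.004,  0.   , -0.   ])) (array([ 1.9, -0.8, 12.7]), array([-0.004,  0.   , -0.   ]))
```

```bash
python3 - <<'E'
from h import *
out=[]
for n in ['scene','top']:
    p,d=snapshot(n); c=camera_model(n)
    ms=masks_of('mill_mid',n)
    for m in ms[:1]:
        P=pts(m['pixels'],d,c); print(n,m['score'],m['rect'],np.percentile(P,[3,50,97],axis=0).round(3).tolist())
    out.append(p[130:290,160:480] if n=='top' else p[150:310,200:520])
cw=camera_model('wrist'); o=get_obs(); p,d=snapshot('wrist'); m=masks_of('mill_mid','wrist')[0]; P=wpts(m['pixels'],d,cw); 
for a in np.arange(.08,.24,.02):
    k=(P[:,2]>a)&(P[:,2]<a+.015); print(a.round(2),k.sum(),k.sum() and np.percentile(P[k],[5,50,95],axis=0)[:,:2].round(4).tolist())
im=np.vstack(out); im=cv2.resize(im,None,fx=1.8,fy=1.8,interpolation=cv2.INTER_CUBIC); save('s2.png',im)
E
```

```text
scene 0.69 [308.1, 143.6, 332.3, 203.8] [[0.436, -0.123, 0.095], [0.446, -0.114, 0.176], [0.513, -0.065, 0.262]]
top 0.82 [326.2, 169.0, 346.4, 200.9] [[0.434, -0.121, 0.109], [0.444, -0.099, 0.259], [0.477, -0.077, 0.265]]
0.08 0 0
0.1 1 [[0.5492, -0.4643], [0.5492, -0.4643], [0.5492, -0.4643]]
0.12 1575 [[0.4388, -0.0889], [0.4595, -0.0788], [0.4808, -0.0762]]
0.14 5102 [[0.4422, -0.0878], [0.4599, -0.0784], [0.4775, -0.0759]]
0.16 5294 [[0.4422, -0.0879], [0.4599, -0.0783], [0.4777, -0.0759]]
0.18 4996 [[0.4423, -0.0881], [0.4599, -0.0784], [0.4779, -0.076]]
0.2 4301 [[0.4422, -0.0879], [0.4599, -0.0784], [0.4778, -0.076]]
0.22 5351 [[0.4394, -0.0839], [0.4603, -0.075], [0.481, -0.0736]]
```

View pics/s2.png

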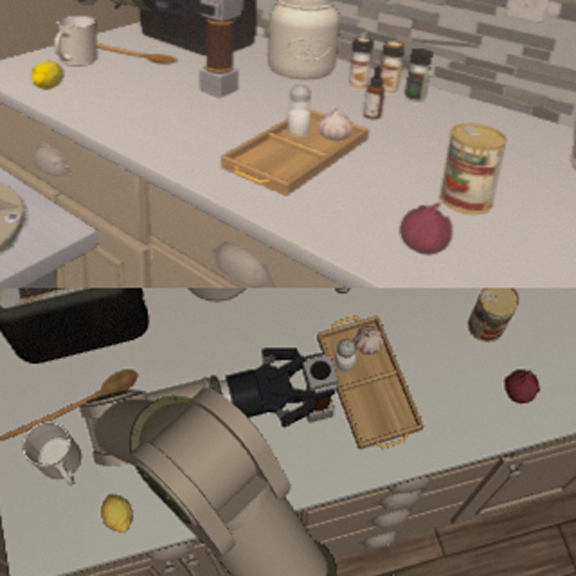

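```bash
python3 -m pendant '[{"translation":[0,-0.3,3],"twist":[0,0,0],"fingers":0},{"translation":[0,-0.6,7],"twist":[0,0,0],"fingers":0},{"translation":[0,-0.9,11],"twist":[0,0,0],"fingers":0},{"translation":[0,-0.9,12.7],"twist":[0,0,0],"fingers":0},{"translation":[0,-0.9,12.7],"twist":[0,0,0],"fingers":0},{"translation":[2,-0.9,12.7],"twist":[0,0,0],"fingers":0},{"translation":[4,-0.9,12.7],"twist":[0,0,0],"fingers":0},{"translation":[5.5,-0.9,12.7],"twist":[0,0,0],"fingers":0},{"translation":[6,-0.9,12.7],"twist":[0,0,0],"fingers":0},{"translation":[6,-0.9,12.7],"twist":[0,0,0],"fingers":0}]'
python3 - <<'E'
from h import *
o=get_obs(); print(R(o).as_matrix().round(4).tolist(),o['joint_positions'].round(2),o['ft_force'].round(1))
n='top'; p,d=snapshot(n); c=camera_model(n)
n='scene'; p2,d2=snapshot(n); c=camera_model(n); m=masks_of('mill_mid',n)[0]; P=pts(m['pixels'],d2,c); print(np.percentile(P,[2,50,98],axis=0).round(3).tolist())
cw=camera_model('wrist'); p3,d3=snapshot('wrist'); m=masks_of('mill_mid','wrist')[0]; P=wpts(m['pixels'],d3,cw); print(np.percentile(P,[1,50,99],axis=0).round(4).tolist())
P=wpts(np.ones((400,640),bool)&(d3>0),d3,cw); k=(P[:,2]>.004)&(P[:,2]<.03)&(abs(P[:,0]-.45)<.2)&(abs(P[:,1]+.22)<.1); print('rim y',np.percentile(P[k],[1,50,99],axis=0).round(3).tolist())
im=np.vstack([p2[170:260,300:440],p3[::2,::2][20:200,90:230]]); save('s3.png',cv2.resize(im,None,fx=2.2,fy=2.2,interpolation=cv2.INTER_CUBIC))
E
```

```text
t: 14.2
tool_pos: [0.4514, -0.2598, 0.1801]
orientation: [0.5, 0.5, 0.5, -0.5]
ft_force: [0.4, 0.4, -2.1]
opening: 0.047
grip_force: 124.4
[[0.0001, 1.0, 0.0001], [0.0018, 0.0001, -1.0], [-1.0, 0.0001, -0.0018]] [-0.32  0.68  0.01  2.07  1.28  1.68 -1.19] [ 0.4  0.4 -2.1]Traceback (most recent call last):
  File "<stdin>", line 4, in <module>
IndexError: list index out of range
```

```bash
python3 - <<'E'
from h import *
p2,d2=snapshot('scene')
cw=camera_model('wrist'); p3,d3=snapshot('wrist')
for m in masks_of('mill_mid','wrist')[:1]:
    P=wpts(m['pixels'],d3,cw); print(m['score'],np.percentile(P,[1,50,99],axis=0).round(4).tolist())
P=wpts(np.ones((400,640),bool)&(d3>0),d3,cw)
for a,b in ((.30,.37),(.36,.40),(.49,.52)):
    k=(P[:,2]>.016)&(P[:,2]<.028)&(P[:,0]>a)&(P[:,0]<b)&(abs(P[:,1]+.22)<.1); print(a,'rim',k.sum(),k.sum() and np.percentile(P[k],[3,50,97],axis=0).round(3).tolist())
im=np.vstack([p2[130:230,290:450],cv2.resize(p3[40:400,160:480],(160,180))]); save('s3.png',cv2.resize(im,None,fx=2.1,fy=2.1,interpolation=cv2.INTER_CUBIC))
E
```

```text
0.95 [[0.4296, -0.2188, 0.0737], [0.4514, -0.2036, 0.1286], [0.4731, -0.1996, 0.1929]]
0.3 rim 0 0
0.36 rim 0 0
0.49 rim 0 0
```

View pics/s3.png

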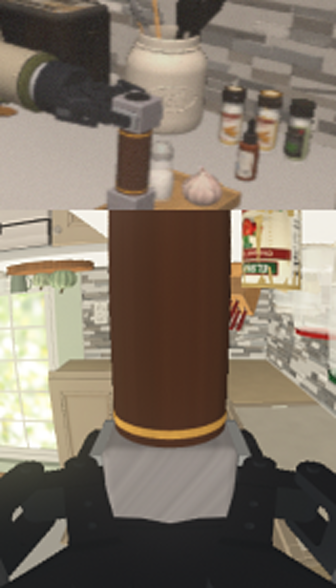

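```bash
python3 -m pendant '[{"translation":[0.8,0,0],"twist":[0,0,0],"fingers":0},{"translation":[1.4,0,0],"twist":[0,0,0],"fingers":0},{"translation":[1.8,0,0],"twist":[0,0,0],"fingers":0},{"translation":[2.0,0,0],"twist":[0,0,0],"fingers":0},{"translation":[2.2,0,0],"twist":[0,0,0],"fingers":0},{"translation":[2.2,0,0],"twist":[0,0,0],"fingers":0}]'
python3 - <<'E'
from h import *
o=get_obs(); print(o['tool_pos'],o['ft_force'].round(1),o['wrist_torque'].round(2))
p2,d2=snapshot('scene'); c=camera_model('scene'); save('s4.png',cv2.resize(p2[140:250,300:440],None,fx=4,fy=4,interpolation=cv2.INTER_CUBIC))
E
```

```text
t: 15.1
tool_pos: [0.4507, -0.2612, 0.1584]
orientation: [0.499, 0.501, 0.499, -0.5]
ft_force: [0.0, 0.1, -2.1]
opening: 0.0464
grip_force: 124.4
[ 0.4507411  -0.2611963   0.15839774] [ 0.   0.1 -2.1] [ 1.56 -0.03 -0.02]
```

View pics/s4.png

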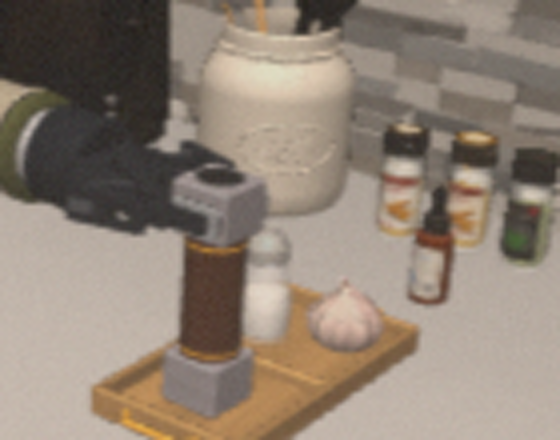

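```bash
python3 -m pendant '[{"translation":[0.1,0,0],"twist":[0,0,0],"fingers":0},{"translation":[0.2,0,0],"twist":[0,0,0],"fingers":0},{"translation":[0.3,0,0],"twist":[0,0,0],"fingers":0},{"translation":[0.3,0,0],"twist":[0,0,0],"fingers":0}]'
```

```text
t: 15.55
tool_pos: [0.4508, -0.2612, 0.1558]
orientation: [0.5, 0.501, 0.499, -0.5]
ft_force: [0.5, 0.0, -1.7]
opening: 0.047
grip_force: 124.5
```

```bash
python3 -m pendant '[{"translation":[0.1,0,0],"twist":[0,0,0],"fingers":0},{"translation":[0.1,0,0],"twist":[0,0,0],"fingers":0}]'
```

```text
t: 15.75
tool_pos: [0.4507, -0.2612, 0.1558]
orientation: [0.5, 0.501, 0.498, -0.501]
ft_force: [-2.2, 2.1, 5.8]
opening: 0.0469
grip_force: 124.7
```

```bash
python3 -m pendant '[{"translation":[0,0,0],"twist":[0,0,0],"fingers":0.5},{"translation":[0,0,0],"twist":[0,0,0],"fingers":0.6},{"translation":[0,0,0],"twist":[0,0,0],"fingers":0.75},{"translation":[0,0,0],"twist":[0,0,0],"fingers":1},{"translation":[0,0,0],"twist":[0,0,0],"fingers":1},{"translation":[0,0,0],"twist":[0,0,0],"fingers":1}]' 20
python3 - <<'E'
from h import *
for n in ['scene','top']:
    p,d=snapshot(n); c=camera_model(n)
    for m in masks_of('mill_mid',n)[:1]:
        P=pts(m['pixels'],d,c); print(n,m['score'],np.percentile(P,[2,50,98],axis=0).round(3).tolist())
cw=camera_model('wrist'); p3,d3=snapshot('wrist')
for m in masks_of('mill_mid','wrist')[:1]:
    P=wpts(m['pixels'],d3,cw); print(m['score'])
    for a in (.06,.1,.14):
        k=(P[:,2]>a)&(P[:,2]<a+.03); print(a,k.sum() and np.percentile(P[k],[2,50,98],axis=0).round(4)[:,:2].tolist())
E
```

```text
t: 16.35
tool_pos: [0.4508, -0.2612, 0.1546]
orientation: [0.499, 0.501, 0.499, -0.5]
ft_force: [-0.2, -0.1, 0.3]
opening: 0.0853
grip_force: 0.0
scene 0.61 [[0.427, -0.25, 0.014], [0.435, -0.239, 0.104], [0.473, -0.204, 0.179]]
top 0.65 [[0.425, -0.245, 0.035], [0.443, -0.219, 0.176], [0.471, -0.2, 0.183]]
0.58
0.06 [[0.4317, -0.2161], [0.451, -0.2048], [0.4705, -0.202]]
0.1 [[0.4316, -0.2158], [0.451, -0.2048], [0.4703, -0.2021]]
0.14 [[0.4287, -0.2027], [0.4513, -0.2009], [0.4732, -0.1997]]
```

```bash
python3 -m pendant '[{"translation":[0,0,-2],"twist":[0,0,0],"fingers":1},{"translation":[0,0,-5],"twist":[0,0,0],"fingers":1},{"translation":[0,0,-9],"twist":[0,0,0],"fingers":1},{"translation":[0,0,-13],"twist":[0,0,0],"fingers":1},{"translation":[-2,0,-16],"twist":[0,0,0],"fingers":1},{"translation":[-2,0,-16],"twist":[0,0,0],"fingers":1},{"translation":[-2,0,-16],"twist":[0,0,0],"fingers":1},{"translation":[-2,0,-16],"twist":[0,0,0],"fingers":1}]'
python3 - <<'E'
from h import *
for n in ['scene','top']:
    p,d=snapshot(n); c=camera_model(n)
    for m in masks_of('mill_mid',n)[:1]:
        P=pts(m['pixels'],d,c); print(n,m['score'],np.percentile(P,[2,50,98],axis=0).round(3).tolist())
    save('f_%s.png'%n,p)
    m=np.zeros((400,640),bool)
save('f.png',cv2.resize(p[130:290,280:480],None,fx=3,fy=3,interpolation=cv2.INTER_CUBIC))
E
```

```text
t: 17.45
tool_pos: [0.4508, -0.1023, 0.1748]
orientation: [0.499, 0.501, 0.499, -0.501]
ft_force: [0.6, -0.7, 0.3]
opening: 0.0856
grip_force: 0.0
scene 0.92 [[0.427, -0.25, 0.002], [0.434, -0.237, 0.1], [0.65, -0.047, 0.179]]
top 0.68 [[0.425, -0.247, 0.011], [0.437, -0.217, 0.154], [0.473, -0.2, 0.182]]
```

View pics/f.png

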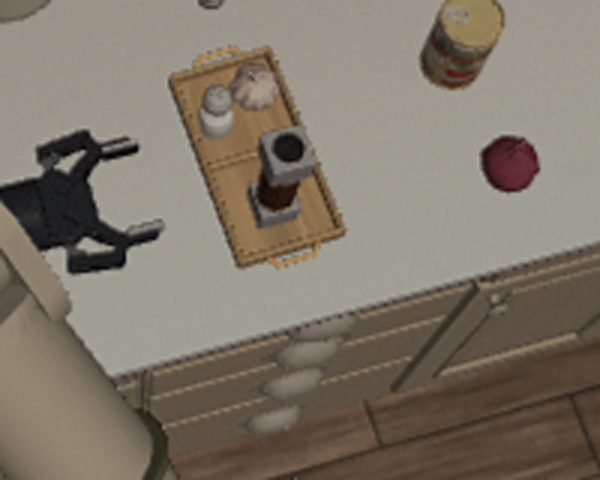

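The mill stands upright near the middle of the near compartment, its base at about (275, 205). The hand is clear, and the shaker and garlic haven't moved.

```bash
python3 -c "
from station import *
print(close_job())"
```

```text
the job is handed in; nothing more can be done
None
```

The mill stands upright, heavy end down, in the tray's near compartment after a level mid-length lift and lay-down; the hand is clear, nothing else was seen to move, and I handed the job in at about 17.6 s without seeing the verdict.

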